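Capsule in, hatch shut, hold the water-tank lid open for filling

TASK

Get the capsule coffee machine ready: take the red capsule out of its tray, set it foil side up in the round brewing chamber on top of the machine so that it sits fully down, let it go, and slide the hatch fully shut over it. Then lift the lid of the water tank to about 60 degrees and finish while still holding it there with the fingers, steady, so that I can pour the water in; it falls shut if let go. Leave the other capsules, the cup under the spout and the other loose things on the desk where they are.

Things in the scene. Friction and masses are not known exactly. Their poses are not given: they have to be found in the camera images.
- red_center (a point): Centre, half-way up, of the red coffee capsule: loose, about 12 g, stiff plastic, 32 mm tall, foil side up when its z axis points up. At its top a rim 40 mm in diameter and 3 mm thick (foil 16 mm above this point); below it a body tapering from 34 to 28 mm. It stands 12 mm deep in a pocket of the tray, its upper 20 mm free; gripped across from above, the fingers close on the rim.
- tray: Dark wooden capsule tray, fixed, 66 mm (its x) by 246 mm (its y) by 18 mm high; origin at the centre of its underside. Four round pockets in a row at y = -84, -28, +28, +84 mm, 12 mm deep, floor 6 mm above the desk, each with one capsule (red, green, blue, gold, same size, any order), so 56 mm apart: grip across the row, fingers closing along the tray's x.
- machine: Capsule coffee machine, fixed, cream with black foot: 300 mm long (its x) by 118 mm wide (its y), its flat head 225 mm high; origin at the centre of its underside. Spout and drip tray (with the cup) at its -x end, brewing chamber on top of the head, its centre at x = -75 mm, clear water tank at the +x end (x = 62 to 150 mm).
- chamber (a point): Centre of the mouth of the round brewing chamber in the flat head top, 225 mm above the desk. 44 mm in diameter for the first 6 mm, then a bore of 37 mm, 34 mm deep; the capsule's rim rests on the step, so a seated capsule has its foil 3 mm and its centre 19 mm below this point. The top is flat for 58 mm to both sides (machine's y); the open hatch's edge is 26 to 30 mm away toward the tank.
- hatch (a joint): Grey sliding hatch on top of the head. Metres: 0 = fully shut, covering the chamber, 0.060 = fully open, pushed back toward the tank (the machine's +x). It starts nearly or fully open. Slides with about 1.5 N of friction and stays where it is left.
- hatch_ridge (a point): Centre of the metal thumb ridge across the middle of the hatch: 10 mm (machine's x) by 44 mm (machine's y), 11 mm high: top 5.5 mm above this point, the 4 mm thick hatch plate's upper face 5.5 mm below it. The plate is 60 by 64 mm. Push the ridge toward the spout end (machine's -x) to shut; when shut it stands over the chamber.
- tank_lid (a joint): Hinged smoke-grey lid of the water tank. Radians: 0 = shut and level, 1.05 = open 60 degrees, 1.40 = its stop. Its weight (about 90 g) and a light spring always close it, from every angle (under 1 N at the tab).
- lid_hinge (a point): Middle of the lid's hinge line, at the tank's edge next to the head, 217.5 mm above the desk; it runs along the machine's y. The lid plate reaches 90 mm from here toward the machine's +x end, 112 mm wide, 6 mm thick. It opens by swinging its free end (with the tab) up and over toward the head.
- lid_tab (a point): Grip point in the lid's tab (orange mark), which sticks out 32 mm past the middle of the lid's free edge: 34 mm wide (machine's y), 8 mm thick. Point: 17 mm out from that edge, 107 mm from the hinge line, 3 mm above it when shut. Free space below. Pinched across its width, tips at most 10 mm below this point, it turns between the fingers as the lid swings; tilting with the lid helps.
- green_center (a point): Centre of the green capsule, like the red one; stays in its pocket.
- blue_center (a point): Centre of the blue capsule, like the red one; stays in its pocket.
- gold_center (a point): Centre of the gold capsule, like the red one; stays in its pocket.
- cup: White espresso cup, 60 mm in diameter and 58 mm high, loose on the drip tray under the spout; origin under its foot. Stays there.
- thermos: Black vacuum bottle, 68 mm in diameter, 225 mm tall, loose, behind and to the right of the machine; origin under its foot.
- mug: Blue mug, 82 mm in diameter and 92 mm high, loose, at the far left; origin under its foot.
- sugar_jar: Amber glass jar with metal cap, 72 mm in diameter and 92 mm high, loose, behind the machine; origin under its foot.
- mouse: Black computer mouse, 98 by 58 by 36 mm, loose on its pad at the right; origin under its middle.
Things that resemble listed ones, but are neither listed nor needed, are in the scene too. Leave any black look-alike of the part that bears red_center alone.

How it is judged:
By the outcome, as a careful person would: the job done as asked, in the order asked, and still so for the second after the job is handed in, while the arm keeps its last pose, push and grip.
It also fails if it takes over 58 s, if anything falls off the work surface, if the arm or the gripper's body presses on something with over 40 N, if the wrist force passes 120 N, or if a joint passes its speed limit or range.

ROBOT

A 6-joint arm with a two-finger parallel gripper is mounted at the origin on the work surface. World frame = base frame: x ahead of the robot, y to its left, z up, the work surface at z = 0. Lengths are in m, angles in rad, forces in N, time in s.
With the tool pointing down it reaches from about 0.325 to 0.925 m from the base axis. Payload 3.1 kg.
Tool frame: the origin (TCP) lies at the very end of the fingers, on their centre line; the grasp point (between the pads) lies 19 mm behind it; y points along the fingers, x is the direction in which the jaws open and shut, and the axes are right-handed (so a half turn about y gives the same grasp; the last joint's range is limited). The gripper opens to 85 mm and grips with 20 to 120 N. Pads are 22 mm wide; open, the fingers measure 114 mm over their backs; the gripper's body (76 mm by 85 mm) begins 54 mm behind the grasp point. The pads swing forward as they close: fully open they stand 13 mm farther back than shut.
Start: joints at [-1.4, 0.217, 1.613, -0, 1.311, -0.112], TCP at [0.174, -0.6, 0.21] pointing down, gripper open.
Joint ranges: [-2.75, 2.75], [-0.78, 2.1], [0.31, 2.55], [-1.13, 4.27], [0.13, 2.63], [-2.58, 2.58]. Speed limits (rad/s): [2.79, 2.79, 3.14, 3.14, 3.14, 3.14].

INTERFACE

Orientations are given as a rotation vector (axis times angle).
In Python, from rig import arm, viewer, finish_job gives the robot as it stands. The module is installed in compiled form; this text tells all that it offers.
- The arm moves only by the tool send_rows, never from a script. Its argument "moves" is a list of rows, each a list of 5 numbers: the shift along the tool's x, y, z in m, then the turn about the tool's y in rad, then the finger opening in m, from 0 to 0.0854. In form: [[x, y, z, roll, hand], ...]. A call has exactly 8 rows; each row shifts and turns the commanded pose from where the row before left it, along the tool's axes as they then stand; what a row does not reach is not made up. A row lasts 1/10 s, in which the tool goes at most 50 mm and 8.59 degrees, less where a joint would pass 70% of its speed; a pose out of reach is approached as far as the arm can. A call with a gripper value outside its range is refused whole. The fingers move at their own pace and stop on an object; "grip_force" is the grip in N (left out, the last holds). Time passes only in rows, so rows that do not move let the fingers close, or fill a call up. It gives the time, the measured TCP pose, the force and the opening at its end, in the units of the state.
- arm.sense(): the state, without advancing time (a new reading comes with each control period).
- viewer.capture(name): name is "scene" or "top" or "wrist"; returns a dict with "img" (384x512x3 uint8, blue, green, red), "K" (3x3 intrinsics, pixels), "rvec" (rotation vector, rad) and "tvec" (3), from world to camera coordinates, as OpenCV has them. Camera axes: x right, y down, z forward; pixel columns grow to the right and rows downward; lengths in m; the calibration is good to about 2 mm. A picture is of the moment at which its call begins. There is no depth.
- finish_job(): hands the job in, once; it reports no verdict.
The state is a dict: "time_s": time; "joint_pos": joint angles; "qvel": joint speeds; "effort": joint torques, N m; "tcp_pos": TCP position; "eef_rot": TCP orientation; "wrist_force": force on the tool from outside, world axes, zero at the start; "ft_torque": the same for the moment, N m; "finger_gap": opening from 0.0 (shut) to 1.0 (fully open).
Only numpy, scipy, OpenCV 4.12 (cv2) and the standard library are available. Lean on these libraries where they do the work, as an engineer would, in place of code of your own. Each camera call takes 0.05 s, during which the arm holds its last target. There are 200 camera calls.

## Working session

There is one attempt and no reset: what is moved stays moved. The work goes in short steps, Python scripts to look and compute and a tool call to move; the robot and the scene stay as the last step left them, time stands still between calls to the robot, and variables do not carry over. Pictures are saved under pics/ and viewed, about 8 in all and at most 12, crops included, and the job is handed in when it is done.

Besides the shell and the picture viewer there is one more tool, called in YAML: its name, and indented under it one key for each argument. send_rows: Moves the arm, as the interface text tells. Its arguments: {"type":"object","properties":{"moves":{"type":"array","items":{"type":"array","items":{"type":"number"}}},"grip_force":{"type":"number"}},"required":["moves"]}

```bash
mkdir -p pics
python3 - <<'E'
from rig import arm, viewer
import cv2,pickle
s=arm.sense();print({k:s[k] for k in('time_s','tcp_pos','eef_rot','finger_gap')})
D={}
for n in("scene","top"):
    c=viewer.capture(n);D[n]=c;cv2.imwrite(f"pics/{n}.png",cv2.resize(c["img"],(800,600),interpolation=cv2.INTER_CUBIC))
    print(n,c["K"],c["rvec"],c["tvec"])
pickle.dump(D,open("cams.pkl","wb"))
E
```

```text
{'time_s': 0.0, 'tcp_pos': array([ 0.17426654, -0.59930214,  0.20857611]), 'eef_rot': array([-1.32813023,  0.99960233, -0.99666826]), 'finger_gap': 0.9981812556064195}
scene [[400.07388097   0.         262.07562192]
 [  0.         400.07388097 196.22448074]
 [  0.           0.           1.        ]] [ 1.20544993  2.47829204 -0.81746374] [ 0.31891138 -0.27648227  1.46979707]
top [[392.75066723   0.         255.26964569]
 [  0.         392.75066723 197.61184642]
 [  0.           0.           1.        ]] [ 2.1445207 -2.1563618  0.1346029] [0.05188267 0.57799611 1.29928013]
```

View pics/scene.png

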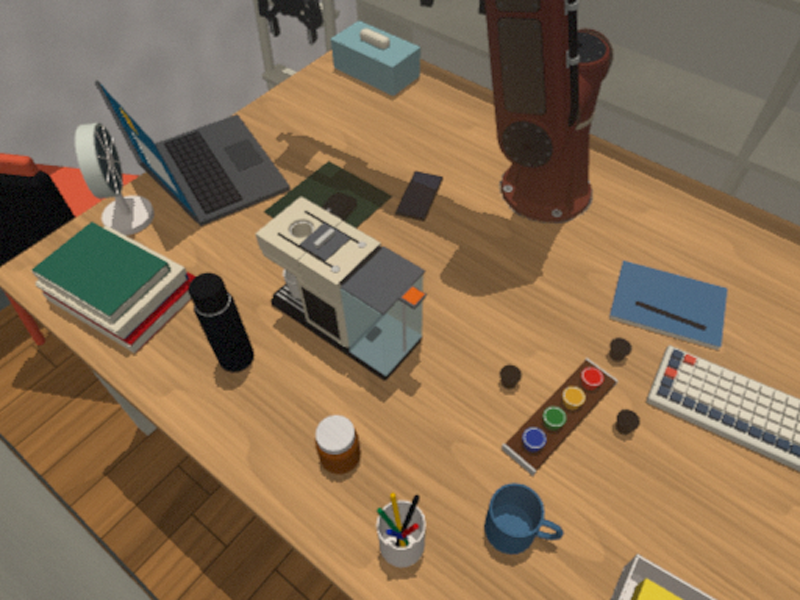

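View pics/top.png

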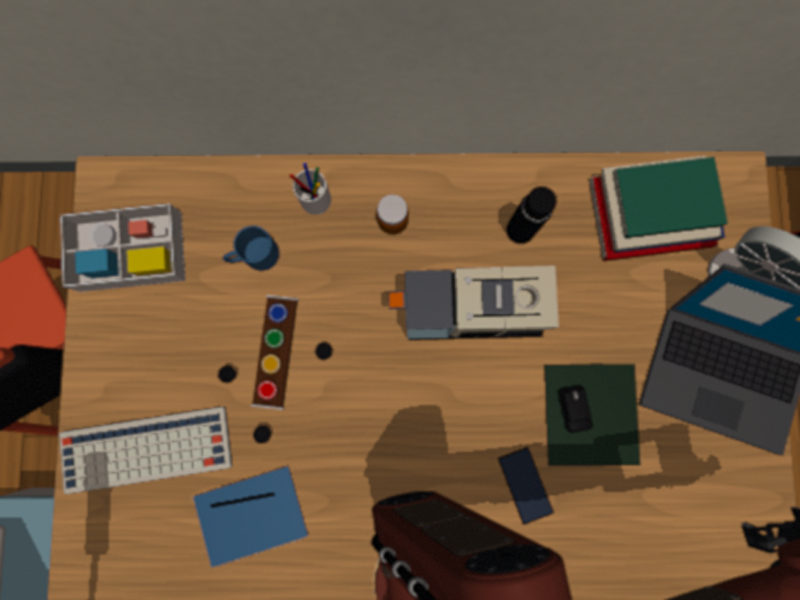

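The red capsule is in the end pocket: top (267,390), scene (593,377). Things it could be taken for are the black capsules at top (228,373), (324,351), (262,434), the gold, green and blue capsules, and the keyboard's red keys. Machine in the top view: chamber (527,297), ridge (498,297), tab (397,300). Next, one composite of enlarged crops.

Run:
```python
import cv2,pickle,numpy as np
D=pickle.load(open("cams.pkl","rb"))
def t(n,x,y,w,h,k):
    im=cv2.resize(D[n]["img"][y:y+h,x:x+w],None,fx=k,fy=k,interpolation=cv2.INTER_CUBIC)
    return im
C=np.zeros((600,800,3),np.uint8)
C[:300,:480]=t("top",245,160,120,75,4)
C[:300,490:790]=t("top",140,188,75,75,4)
C[300:,:440]=cv2.resize(t("scene",160,122,110,75,4),(440,300))
C[300:,450:750]=t("scene",318,228,75,75,4)
cv2.imwrite("pics/comp.png",C)
```

```text
(no output)
```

View pics/comp.png

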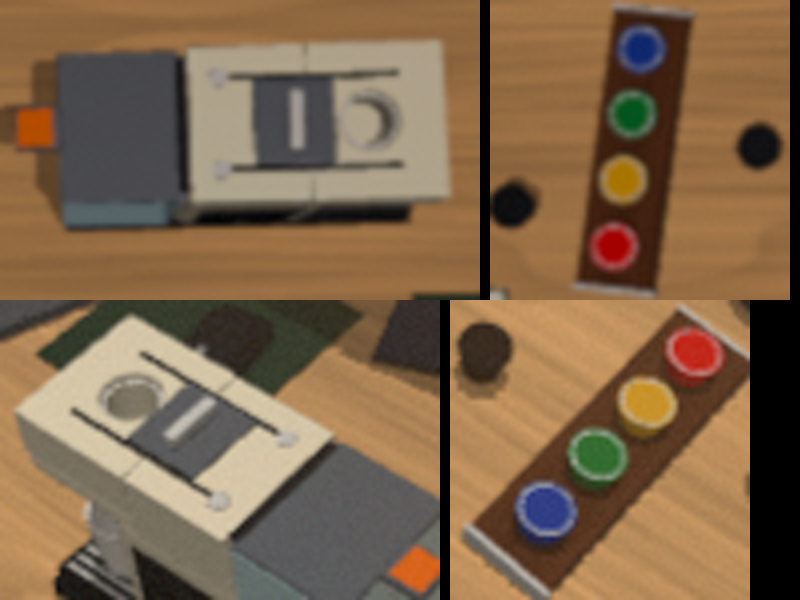

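```bash
cat > h.py <<'E'
import cv2,pickle,numpy as np
def ray(c,px):
    R=cv2.Rodrigues(np.array(c["rvec"],float))[0];t=np.array(c["tvec"],float).ravel()
    d=R.T@np.linalg.inv(c["K"])@np.array([px[0],px[1],1.]);return -R.T@t,d
def atz(c,px,z):
    o,d=ray(c,px);return o+d*(z-o[2])/d[2]
def proj(c,P): return cv2.projectPoints(np.float64(P).reshape(-1,1,3),np.float64(c["rvec"]),np.float64(c["tvec"]),c["K"],None)[0].reshape(-1,2)
E
python3 - <<'E'
from h import *
D=pickle.load(open("cams.pkl","rb"));T,S=D["top"],D["scene"]
f=lambda x,y,ox,oy:((x+.5)/4-.5+ox,(y+.5)/4-.5+oy)
tm=lambda x,y:f(x,y,245,160); tt=lambda x,y:f(x-490,y,140,188)
sm=lambda x,y:f(x,y-300,160,122); st=lambda x,y:f(x-450,y-300,318,228)
np.set_printoptions(precision=4,suppress=True)
for n,a,b,z in[("red",tt(614,247),st(694,353),.038),("gold",tt(623,180),st(647,404),.038),("green",tt(632,114),st(597,457),.038),("blue",tt(641,49),st(545,511),.038),
 ("chamber",tm(370,121),sm(131,398),.225),("ridge",tm(297,119),sm(190,418),.24),("tab",tm(36,128),sm(416,568),.2245)]:
    print(n,atz(T,a,z),atz(S,b,z))
for c in[(187,47),(442,41),(449,197),(190,207)]: print(atz(T,tm(*c),.225))
from rig import arm;print(cv2.Rodrigues(arm.sense()["eef_rot"])[0])
E
```

```text
red [0.4049 0.3334 0.038 ] [0.4081 0.334  0.038 ]
gold [0.4609 0.3271 0.038 ] [0.4639 0.328  0.038 ]
green [0.5166 0.3207 0.038 ] [0.5201 0.3214 0.038 ]
blue [0.5721 0.3142 0.038 ] [0.5752 0.3145 0.038 ]
chamber [ 0.575  -0.1923  0.225 ] [ 0.5784 -0.1905  0.225 ]
ridge [ 0.5745 -0.1366  0.24  ] [ 0.5763 -0.1352  0.24  ]
tab [0.5714 0.0523 0.2245] [0.5733 0.0528 0.2245]
[ 0.631  -0.0593  0.225 ]
[ 0.6343 -0.2472  0.225 ]
[ 0.5188 -0.2479  0.225 ]
[ 0.5125 -0.0595  0.225 ]
[[ 0.279  -0.0004  0.9603]
 [-0.9603  0.0023  0.279 ]
 [-0.0023 -1.      0.0002]]
```

send_rows:
  moves:
    - [0, -0.012, 0, -0.145, 0.0854]
    - [0, -0.012, 0, -0.145, 0.0854]
    - [0, -0.012, 0, -0.145, 0.0854]
    - [0, -0.012, 0, -0.145, 0.0854]
    - [0, -0.012, 0, -0.145, 0.0854]
    - [0, -0.012, 0, -0.145, 0.0854]
    - [0, -0.012, 0, -0.145, 0.0854]
    - [0, -0.012, 0, -0.145, 0.0854]

```text
time_s: 0.9
tcp_pos: [0.1743, -0.5997, 0.3056]
eef_rot: [-1.567, 0.096, -0.096]
wrist_force: [0.3, -0.1, 0.5]
finger_gap: 1.0
```

send_rows:
  moves:
    - [0, 0, 0, -0.128, 0.0854]
    - [0.019, 0, 0.041, 0, 0.0854]
    - [0.019, 0, 0.041, 0, 0.0854]
    - [0.019, 0, 0.041, 0, 0.0854]
    - [0.019, 0, 0.041, 0, 0.0854]
    - [0.019, 0, 0.041, 0, 0.0854]
    - [0.019, 0, 0.041, 0, 0.0854]
    - [0.019, 0, 0.041, 0, 0.0854]

```text
time_s: 1.7
tcp_pos: [0.3076, -0.3112, 0.3054]
eef_rot: [-1.57, 0.001, -0.0]
wrist_force: [1.5, 0.4, -0.1]
finger_gap: 1.003
```

send_rows:
  moves:
    - [0.019, 0, 0.041, 0, 0.0854]
    - [0.019, 0, 0.041, 0, 0.0854]
    - [0.019, 0, 0.041, 0, 0.0854]
    - [0.019, 0, 0.041, 0, 0.0854]
    - [0.012, 0, 0.042, 0, 0.0854]
    - [0.005, 0, 0.042, 0, 0.0854]
    - [0.002, 0, 0.044, 0, 0.0854]
    - [0, 0, 0.044, 0, 0.0854]

```text
time_s: 2.5
tcp_pos: [0.402, 0.0246, 0.3054]
eef_rot: [-1.571, 0.0, 0.0]
wrist_force: [0.1, -1.0, 0.7]
finger_gap: 1.001
```

send_rows:
  moves:
    - [0.001, 0, 0.044, 0, 0.06]
    - [0.001, 0, 0.044, 0, 0.06]
    - [0.001, 0, 0.044, 0, 0.06]
    - [0.001, 0, 0.044, 0, 0.06]
    - [0.001, 0, 0.044, 0, 0.06]
    - [0, 0, 0.044, 0, 0.06]
    - [0, 0, 0.044, 0, 0.06]
    - [0, 0, 0.001, 0, 0.06]

```text
time_s: 3.3
tcp_pos: [0.4062, 0.3358, 0.3048]
eef_rot: [-1.57, -0.003, 0.006]
wrist_force: [1.0, -1.1, -0.2]
finger_gap: 0.703
```

send_rows:
  moves:
    - [0, 0.018, 0, -0.145, 0.06]
    - [0, 0.018, 0, -0.145, 0.06]
    - [0, 0.018, 0, -0.145, 0.06]
    - [0, 0.018, 0, -0.145, 0.06]
    - [0, 0.018, 0, -0.145, 0.06]
    - [0, 0.018, 0, -0.145, 0.06]
    - [0, 0.018, 0, -0.145, 0.06]
    - [0, 0.018, 0, -0.145, 0.06]

```text
time_s: 4.1
tcp_pos: [0.4072, 0.3307, 0.1608]
eef_rot: [-1.375, -0.905, 0.907]
wrist_force: [-0.2, -0.2, 0.4]
finger_gap: 0.705
```

send_rows:
  moves:
    - [0, 0.01, 0, -0.145, 0.06]
    - [0, 0.01, 0, -0.145, 0.06]
    - [0, 0, 0, -0.006, 0.06]
    - [0, 0, 0, 0, 0.06]
    - [0, 0, 0, 0, 0.06]
    - [0, 0, 0, 0, 0.06]
    - [0, 0, 0, 0, 0.06]
    - [0, 0, 0, 0, 0.06]

```text
time_s: 4.9
tcp_pos: [0.4076, 0.332, 0.1423]
eef_rot: [-1.262, -1.125, 1.123]
wrist_force: [-0.1, 0.2, 0.5]
finger_gap: 0.7
```

Run:
```python
from rig import arm, viewer
from h import *
s=arm.sense();print(s["tcp_pos"],s["finger_gap"])
c=viewer.capture("wrist");pickle.dump(c,open("w1.pkl","wb"))
im=c["img"].copy();cv2.imwrite("pics/w1.png",im)
print(proj(c,[(s["tcp_pos"][0],s["tcp_pos"][1],.038),(.4065,.3337,.038)]))
```

```text
[0.40763987 0.331978   0.14234239] 0.6998969615624813
[[260.40427018 181.15516353]
 [262.24428891 179.6720079 ]]
```

View pics/w1.png

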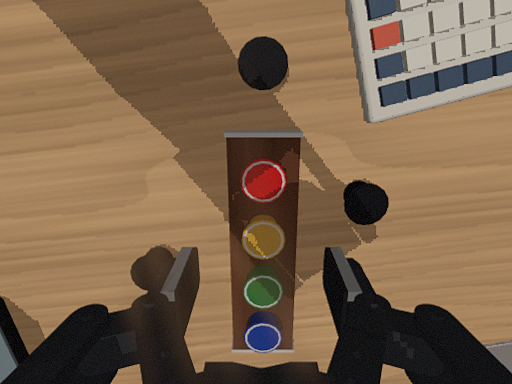

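Red foil at (264,181) in the wrist view, with the TCP axis projecting to (260,181). The tray is well aligned with the jaws, and the black look-alikes at (263,63) and (366,202) are clear of the fingers.

Run:
```python
from h import *
from rig import arm
c=pickle.load(open("w1.pkl","rb"));im=c["img"].astype(int)
m=((im[...,2]>120)&(im[...,1]<60)&(im[...,0]<60)).astype(np.uint8);m[:150]=0;m[215:]=0
p=cv2.moments(m,True);p=(p["m10"]/p["m00"],p["m01"]/p["m00"]);print(p,atz(c,p,.038),atz(c,(263.5,239.5),.038),atz(c,(263,291),.038))
s=arm.sense();R=cv2.Rodrigues(s["eef_rot"])[0];print(R, s["tcp_pos"],R.T@(atz(c,p,.038)-s["tcp_pos"]))
```

```text
(265.0670807453416, 182.6807453416149) [0.40946638 0.33580677 0.038     ] [0.46341751 0.32835163 0.038     ] [0.51865466 0.32162036 0.038     ]
[[ 1.14743911e-01  4.81885792e-04 -9.93394988e-01]
 [ 9.93395061e-01  2.40578421e-04  1.14744037e-01]
 [ 2.94282919e-04 -9.99999855e-01 -4.51098056e-04]] [0.40756925 0.33192838 0.14221563] [ 0.00403979  0.10421746 -0.00139256]
```

send_rows:
  moves:
    - [0.003, 0.02, 0, 0, 0.06]
    - [0, 0.025, 0, 0, 0.06]
    - [0, 0.025, 0, 0, 0.06]
    - [0, 0.024, 0, 0, 0.06]
    - [0, 0.012, 0, 0, 0.06]
    - [0, 0.008, 0, 0, 0.06]
    - [0, 0, 0, 0, 0.06]
    - [0, 0, 0, 0, 0.06]

```text
time_s: 5.75
tcp_pos: [0.4086, 0.3353, 0.0288]
eef_rot: [-1.262, -1.126, 1.123]
wrist_force: [-0.1, -0.4, -0.1]
finger_gap: 0.704
```

Run:
```python
from rig import arm, viewer
from h import *
s=arm.sense();print(s["tcp_pos"],s["wrist_force"])
c=viewer.capture("wrist");cv2.imwrite("pics/w2.png",c["img"])
print(proj(c,[s["tcp_pos"],s["tcp_pos"]+[0,0,.01]]))
```

```text
[0.40858071 0.33532281 0.02882078] [-0.11088516 -0.36357701 -0.09295256]
[[260.32435959 236.21496813]
 [260.32608483 244.82684485]]
```

View pics/w2.png

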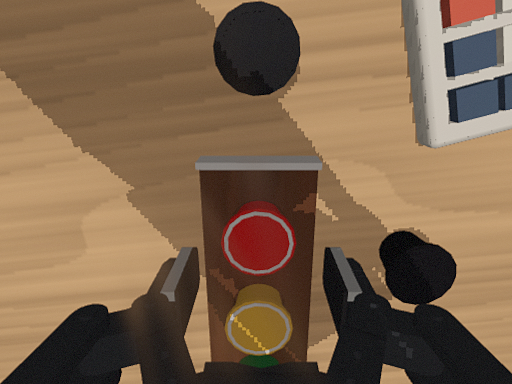

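Run:
```python
from rig import arm, viewer
from h import *
s=arm.sense();c=viewer.capture("wrist");R=cv2.Rodrigues(s["eef_rot"])[0]
for y in(0,-.01,-.02,-.03,-.04):
  print(y,[proj(c,[s["tcp_pos"]+R@np.array([x,y,z])])[0].round() for x in(-.03,.03) for z in(-.011,.011)])
cv2.imwrite("pics/w2c.png",cv2.resize(c["img"][220:330,140:380],None,fx=3.3,fy=3.3))
```

```text
0 [array([207., 254.]), array([205., 218.]), array([313., 254.]), array([315., 218.])]
-0.01 [array([205., 263.]), array([202., 226.]), array([316., 263.]), array([318., 226.])]
-0.02 [array([201., 273.]), array([199., 234.]), array([319., 273.]), array([322., 234.])]
-0.03 [array([198., 285.]), array([195., 244.]), array([323., 285.]), array([326., 244.])]
-0.04 [array([194., 298.]), array([190., 255.]), array([327., 298.]), array([330., 255.])]
```

View pics/w2c.png

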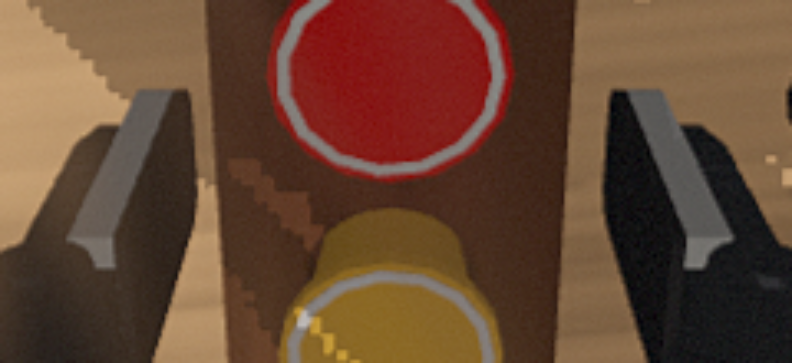

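send_rows:
  moves:
    - [0, 0, 0, 0, 0.034]
    - [0, 0, 0, 0, 0.034]
    - [0, 0, 0, 0, 0.034]
    - [0, 0, 0, 0, 0.034]
    - [0, 0, 0, 0, 0.034]
    - [0, 0, 0, 0, 0.034]
    - [0, 0, 0, 0, 0.034]
    - [0, 0, 0, 0, 0.034]
  grip_force: 40

```text
time_s: 6.65
tcp_pos: [0.4077, 0.3348, 0.0278]
eef_rot: [-1.261, -1.124, 1.124]
wrist_force: [0.3, -0.2, 0.1]
finger_gap: 0.395
```

Run:
```python
from rig import arm, viewer
from h import *
s=arm.sense();c=viewer.capture("wrist");print(s["finger_gap"]*.0854,s["wrist_force"])
cv2.imwrite("pics/w3.png",cv2.resize(c["img"][200:330,140:380],None,fx=3.3,fy=3.3))
```

```text
0.03372496438231529 [ 0.28234488 -0.22992587  0.07236658]
```

View pics/w3.png

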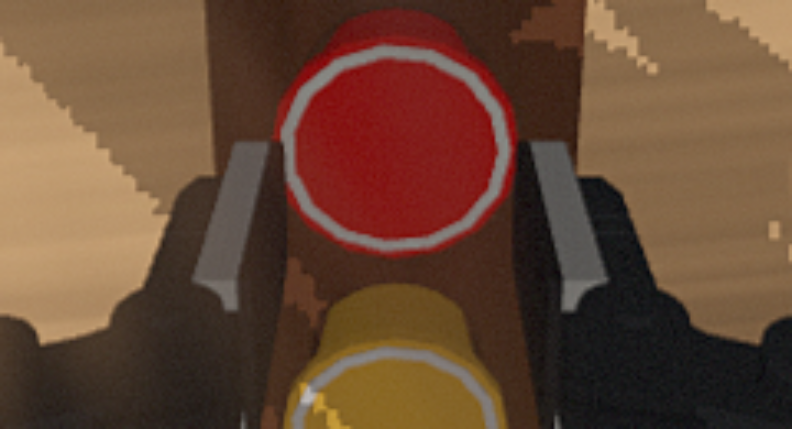

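The fingers closed to 33.7 mm without stopping on the 40 mm rim. The tips therefore sit higher than the TCP suggests, still above the foil. I'll reopen, go 9 mm lower (still clear of the tray top) and close again.

send_rows:
  moves:
    - [0, 0, 0, 0, 0.06]
    - [0, 0, 0, 0, 0.06]
    - [0, 0, 0, 0, 0.06]
    - [0, 0, 0, 0, 0.06]
    - [0, 0.003, 0, 0, 0.06]
    - [0, 0.003, 0, 0, 0.06]
    - [0, 0.003, 0, 0, 0.06]
    - [0, 0, 0, 0, 0.06]

```text
time_s: 7.5
tcp_pos: [0.4071, 0.3344, 0.0181]
eef_rot: [-1.261, -1.123, 1.125]
wrist_force: [-0.3, -0.7, 0.0]
finger_gap: 0.703
```

send_rows:
  moves:
    - [0, 0, 0, 0, 0.034]
    - [0, 0, 0, 0, 0.034]
    - [0, 0, 0, 0, 0.034]
    - [0, 0, 0, 0, 0.034]
    - [0, 0, 0, 0, 0.034]
    - [0, 0, 0, 0, 0.034]
    - [0, 0, 0, 0, 0.034]
    - [0, 0, 0, 0, 0.034]

```text
time_s: 8.3
tcp_pos: [0.4078, 0.3348, 0.0189]
eef_rot: [-1.261, -1.124, 1.124]
wrist_force: [-0.6, 0.4, 0.1]
finger_gap: 0.398
```

Run:
```python
from rig import arm, viewer
from h import *
w=viewer.capture("wrist")["img"][190:340,130:390]; c=viewer.capture("scene");s=arm.sense()
print(proj(c,[s["tcp_pos"],s["tcp_pos"]+[0,0,.01],s["tcp_pos"]+[0,0,.03]]))
a=cv2.resize(c["img"][200:300,320:420],(600,600),interpolation=cv2.INTER_CUBIC)
C=np.zeros((600,800,3),np.uint8);C[:,:480]=a[:,60:540];C[:,:480]=a[:,60:540]
C[:185,480:800]=cv2.resize(w,(320,185));cv2.imwrite("pics/s4.png",C)
```

```text
[[377.41686485 244.32064982]
 [378.21231821 242.57275116]
 [379.83762358 239.00136753]]
```

View pics/s4.png

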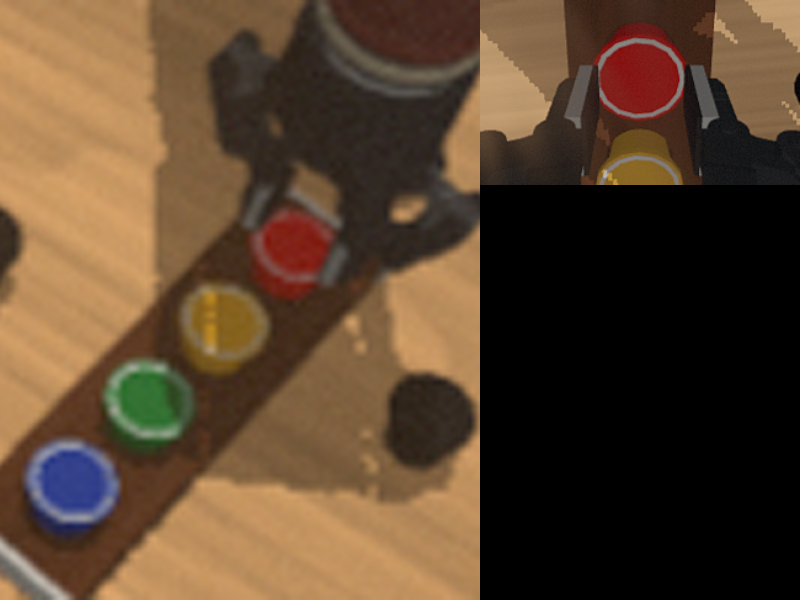

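send_rows:
  moves:
    - [0, 0, 0, 0, 0.06]
    - [0, 0, 0, 0, 0.06]
    - [0, 0, 0, 0, 0.06]
    - [0, 0, 0, 0, 0.06]
    - [0, 0.003, 0, 0, 0.06]
    - [0, 0.002, 0, 0, 0.06]
    - [0, 0.002, 0, 0, 0.06]
    - [0, 0, 0, 0, 0.06]

```text
time_s: 9.2
tcp_pos: [0.4074, 0.3345, 0.0114]
eef_rot: [-1.261, -1.123, 1.125]
wrist_force: [0.2, 0.2, -0.7]
finger_gap: 0.701
```

send_rows:
  moves:
    - [0, 0, 0, 0, 0.034]
    - [0, 0, 0, 0, 0.034]
    - [0, 0, 0, 0, 0.034]
    - [0, 0, 0, 0, 0.034]
    - [0, 0, 0, 0, 0.034]
    - [0, 0, 0, 0, 0.034]
    - [0, 0, 0, 0, 0.034]
    - [0, 0, 0, 0, 0.034]

```text
time_s: 10.0
tcp_pos: [0.4082, 0.3351, 0.0123]
eef_rot: [-1.261, -1.125, 1.123]
wrist_force: [-0.6, 0.2, 3.8]
finger_gap: 0.429
```

Contact now: the fingers stopped at 36.6 mm with 3.8 N upward, so they landed on the rim top. The real tips sit about 25 mm behind the TCP at this opening. I'll reopen, go 8 mm lower and grip.

send_rows:
  moves:
    - [0, 0, 0, 0, 0.06]
    - [0, 0, 0, 0, 0.06]
    - [0, 0, 0, 0, 0.06]
    - [0, 0, 0, 0, 0.06]
    - [0, 0.003, 0, 0, 0.06]
    - [0, 0.003, 0, 0, 0.06]
    - [0, 0.002, 0, 0, 0.06]
    - [0, 0, 0, 0, 0.06]

```text
time_s: 10.8
tcp_pos: [0.4073, 0.3345, 0.0033]
eef_rot: [-1.261, -1.123, 1.125]
wrist_force: [-0.7, 0.1, -0.0]
finger_gap: 0.707
```

send_rows:
  moves:
    - [0, 0, 0, 0, 0.034]
    - [0, 0, 0, 0, 0.034]
    - [0, 0, 0, 0, 0.034]
    - [0, 0, 0, 0, 0.034]
    - [0, 0, 0, 0, 0.034]
    - [0, 0, 0, 0, 0.034]
    - [0, 0, 0, 0, 0.034]
    - [0, 0, 0, 0, 0.034]

```text
time_s: 11.6
tcp_pos: [0.4082, 0.335, 0.0043]
eef_rot: [-1.261, -1.125, 1.123]
wrist_force: [-0.3, 0.2, 4.6]
finger_gap: 0.435
```

send_rows:
  moves:
    - [0, -0.001, 0, 0, 0.034]
    - [0, -0.004, 0, 0, 0.034]
    - [0, -0.005, 0, 0, 0.034]
    - [0, -0.01, 0, 0, 0.034]
    - [0, -0.015, 0, 0, 0.034]
    - [0, -0.015, 0, 0, 0.034]
    - [0, 0, 0, 0, 0.034]
    - [0, 0, 0, 0, 0.034]

```text
time_s: 12.4
tcp_pos: [0.4085, 0.3353, 0.0552]
eef_rot: [-1.262, -1.126, 1.122]
wrist_force: [0.7, 0.2, -0.2]
finger_gap: 0.436
```

Run:
```python
from rig import arm, viewer
from h import *
w=viewer.capture("wrist")["img"]; c=viewer.capture("scene");s=arm.sense();print(s["finger_gap"],s["tcp_pos"])
a=cv2.resize(c["img"][195:295,335:415],(480,600),interpolation=cv2.INTER_CUBIC)
C=np.zeros((600,800,3),np.uint8);C[:,:480]=a
C[:320,480:800]=cv2.resize(w[180:340,180:340],(320,320));cv2.imwrite("pics/s5.png",C)
```

```text
0.4369934735158361 [0.40742339 0.33456352 0.05370132]
```

View pics/s5.png

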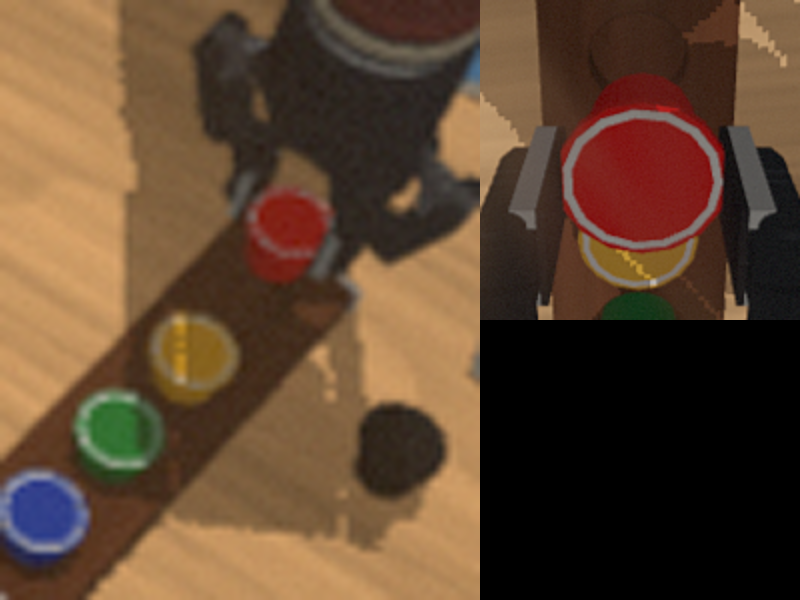

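send_rows:
  moves:
    - [0, -0.03, 0, 0.145, 0.034]
    - [0, -0.03, 0, 0.145, 0.034]
    - [0, -0.03, 0, 0.145, 0.034]
    - [0, -0.035, 0, 0.145, 0.034]
    - [0, -0.035, 0, 0.145, 0.034]
    - [0, -0.035, 0, 0.145, 0.034]
    - [0, -0.035, 0, 0.145, 0.034]
    - [0, -0.03, 0, 0.145, 0.034]

```text
time_s: 13.3
tcp_pos: [0.4076, 0.3347, 0.315]
eef_rot: [-1.559, -0.227, 0.228]
wrist_force: [0.2, 0.0, -0.4]
finger_gap: 0.433
```

send_rows:
  moves:
    - [0, 0, 0, 0.138, 0.034]
    - [0, 0, 0, 0.138, 0.034]
    - [0.01, 0, -0.035, 0, 0.034]
    - [0.011, 0, -0.039, 0, 0.034]
    - [0.011, 0, -0.039, 0, 0.034]
    - [0.011, 0, -0.039, 0, 0.034]
    - [0.011, 0, -0.039, 0, 0.034]
    - [0.011, 0, -0.039, 0, 0.034]

```text
time_s: 14.1
tcp_pos: [0.4771, 0.1046, 0.3128]
eef_rot: [-1.571, -0.015, 0.017]
wrist_force: [0.2, -0.3, 0.1]
finger_gap: 0.433
```

send_rows:
  moves:
    - [0.011, 0, -0.039, 0, 0.034]
    - [0.011, 0, -0.039, 0, 0.034]
    - [0.011, 0, -0.039, 0, 0.034]
    - [0.011, 0, -0.039, 0, 0.034]
    - [0.011, 0, -0.039, 0, 0.034]
    - [0.011, 0, -0.039, 0, 0.034]
    - [0.011, 0, -0.039, 0, 0.034]
    - [0.011, 0, -0.039, 0, 0.034]

```text
time_s: 14.9
tcp_pos: [0.5714, -0.2055, 0.3125]
eef_rot: [-1.57, -0.014, 0.017]
wrist_force: [0.7, 0.5, -0.3]
finger_gap: 0.437
```

Run:
```python
from rig import arm, viewer
from h import *
c=viewer.capture("wrist");s=arm.sense();pickle.dump((c,s),open("w6.pkl","wb"))
p=s["tcp_pos"];R=cv2.Rodrigues(s["eef_rot"])[0]
print(p,s["eef_rot"],s["finger_gap"],R[:,0],proj(c,[p+[0,0,.034],(.5767,-.1914,.225)]))
cv2.imwrite("pics/w6.png",c["img"])
```

```text
[ 0.57240345 -0.21201946  0.31181326] [-1.57576467 -0.01129921  0.01300137] 0.4308692383275954 [ 0.99987992  0.0154563  -0.00112151] [[259.59998826 283.86294592]
 [266.19201599 172.58288434]]
```

View pics/w6.png

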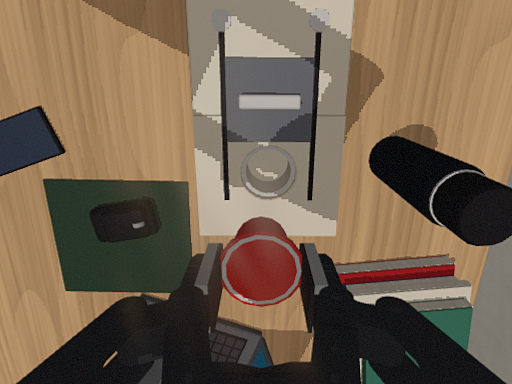

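Run:
```python
from h import *
D=pickle.load(open("cams.pkl","rb"));S=D["scene"]
q=np.array([.4074,.3346,.0545])
for h in(.01,.015,.02,.025,.03,.034): print(h,proj(S,[q+[0,0,h]])[0])
c,s=pickle.load(open("w6.pkl","rb"));p=s["tcp_pos"]
for h in(.01,.015,.02,.025,.03,.034):
  a=[p+[.02*np.cos(t),.02*np.sin(t),h] for t in np.linspace(0,6.28,41)];e=proj(c,a)
  print(h,e.mean(0),np.ptp(e,axis=0),atz(c,(261.5,269),p[2]+h)-p)
print(atz(c,(268.5,171.5),.225),atz(c,(269.5,102),.24), atz(c,(268.5,171.5),.225)-p)
R=cv2.Rodrigues(np.array(c["rvec"]))[0];print("cam",-R.T@np.ravel(c["tvec"])-p,R)
# red segmentation in wrist
im=c["img"].astype(int);m=((im[...,2]>90)&(im[...,1]<60)&(im[...,0]<60)).astype(np.uint8)
m[:200]=0;m[:,:200]=0;m[:,320:]=0;ys,xs=np.nonzero(m);print(xs.min(),xs.max(),ys.min(),ys.max())
```

```text
0.01 [381.13406523 236.01311338]
0.015 [381.55710102 235.0830406 ]
0.02 [381.98324233 234.14614012]
0.025 [382.4125235  233.20233646]
0.03 [382.84497934 232.25155304]
0.034 [383.19325353 231.4858487 ]
0.01 [260.70760615 256.93687075] [74.45033113 65.72045143] [ 0.00104844 -0.00707227  0.01      ]
0.015 [260.69207578 261.8175212 ] [76.52016162 67.18032191] [ 0.00098118 -0.00393221  0.015     ]
0.02 [260.67565674 266.97670329] [78.70837206 68.70217809] [ 0.00091392 -0.00079215  0.02      ]
0.025 [260.65827035 272.43897951] [81.0254172  70.28954464] [0.00084666 0.00234791 0.025     ]
0.03 [260.63982834 278.23189033] [83.48302018 71.94613053] [0.0007794  0.00548796 0.03      ]
0.034 [260.62424832 283.12496798] [85.55911278 73.32384101] [0.00072559 0.00800001 0.034     ]
[ 0.57851738 -0.19046936  0.225     ] [ 0.57741877 -0.13607952  0.24      ] [ 0.00611393  0.0215501  -0.08681326]
cam [-0.00102684  0.0898122   0.16427174] [[ 0.99980662  0.01961109 -0.00145675]
 [ 0.01903383 -0.9464326   0.32233994]
 [ 0.00494272 -0.32230534 -0.94662286]]
220 301 218 305
```

send_rows:
  moves:
    - [0.006, 0, 0.0185, 0, 0.034]
    - [0, 0.02, 0, 0, 0.034]
    - [0, 0.02, 0, 0, 0.034]
    - [0, 0.02, 0, 0, 0.034]
    - [0, 0.015, 0, 0, 0.034]
    - [0, 0.01, 0, 0, 0.034]
    - [0, 0, 0, 0, 0.034]
    - [0, 0, 0, 0, 0.034]

```text
time_s: 15.75
tcp_pos: [0.5775, -0.1855, 0.2293]
eef_rot: [-1.571, -0.016, 0.015]
wrist_force: [0.6, -0.3, 0.7]
finger_gap: 0.429
```

Run:
```python
from rig import arm, viewer
from h import *
P=[arm.sense()["tcp_pos"] for _ in range(3)];p=np.mean(P,0);print(P[0],p,arm.sense()["wrist_force"],arm.sense()["eef_rot"])
c=viewer.capture("scene");d=viewer.capture("top");w=viewer.capture("wrist")
for n,k in(("scene",c),("top",d),("wrist",w)):
  im=k["img"].astype(int);m=((im[...,2]>90)&(im[...,1]<70)&(im[...,0]<70)).astype(np.uint8)
  g=proj(k,[p+[0,0,.028]])[0];x,y=g.astype(int);M=np.zeros_like(m);M[max(0,y-45):y+45,x-45:x+45]=m[max(0,y-45):y+45,x-45:x+45]
  n_,_,st,ce=cv2.connectedComponentsWithStats(M)
  if n_>1:
    i=1+np.argmax(st[1:,4]);print(n,g,st[i],ce[i])
pickle.dump((c,d,w,p),open("s7.pkl","wb"))
```

```text
[ 0.57746456 -0.18551367  0.22925339] [ 0.57746456 -0.18551367  0.22925339] [ 0.61992351 -0.34169025  0.65477433] [-1.57092792 -0.01602657  0.0153855 ]
scene [192.1743685  138.36530491] [188 133  12  16 133] [193.63157895 140.07518797]
top [336.96814292 187.33332936] [352 154  29  20 279] [366.47311828 163.16845878]
wrist [256.8306925 263.898884 ] [ 226  239   71   62 3363] [260.79809694 269.67201903]
```

Run:
```python
from rig import arm, viewer
from h import *
for i in range(4):
  w=viewer.capture("wrist");s=arm.sense();print(s["tcp_pos"],s["eef_rot"])
cv2.imwrite("pics/w8.png",w["img"])
c,d,_,p=pickle.load(open("s7.pkl","rb"))
C=np.zeros((600,800,3),np.uint8)
C[:,:400]=cv2.resize(c["img"][100:175,165:215],(400,600),interpolation=cv2.INTER_CUBIC)
C[:300,400:]=cv2.resize(w["img"][165:315,160:360],(400,300))
C[300:,400:]=cv2.resize(d["img"][160:220,300:380],(400,300),interpolation=cv2.INTER_CUBIC)
cv2.imwrite("pics/c8.png",C)
```

```text
[ 0.57795448 -0.18579236  0.23035734] [-1.57178079 -0.01739853  0.01391051]
[ 0.57782851 -0.18572212  0.23014693] [-1.57166671 -0.01715906  0.01416773]
[ 0.57770955 -0.18562365  0.22993823] [-1.57144312 -0.01697901  0.01449316]
[ 0.57757711 -0.18555904  0.22969381] [-1.57127365 -0.01666982  0.0147992 ]
```

View pics/c8.png

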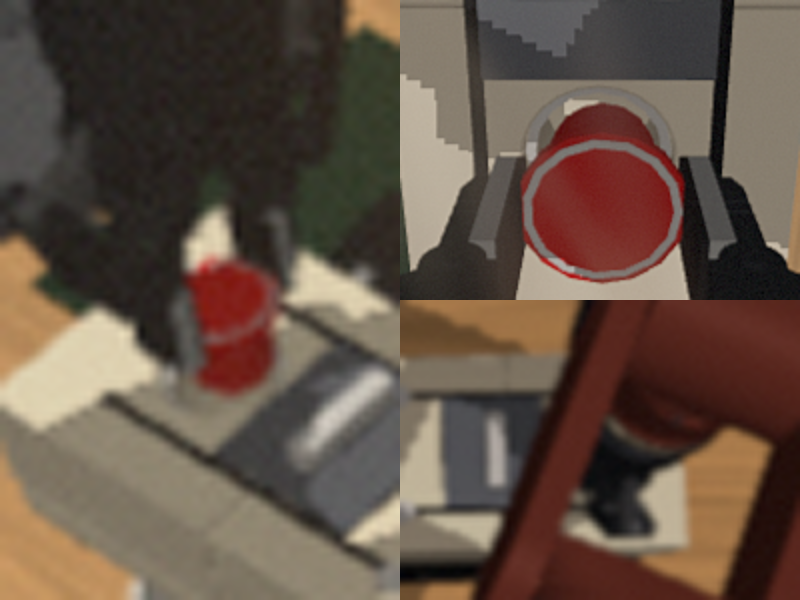

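Picture 11 shows the capsule held nearly upright (about 3–5° tilt) just above the chamber, aligned in x and about 5 mm too far toward the tank. I'll correct that and lower it gently.

send_rows:
  moves:
    - [0, 0, -0.0055, 0, 0.034]
    - [0, 0, 0, 0, 0.034]
    - [0, 0.003, 0, 0, 0.034]
    - [0, 0.003, 0, 0, 0.034]
    - [0, 0.003, 0, 0, 0.034]
    - [0, 0.003, 0, 0, 0.034]
    - [0, 0.003, 0, 0, 0.034]
    - [0, 0, 0, 0, 0.034]

```text
time_s: 16.9
tcp_pos: [0.5769, -0.1907, 0.2131]
eef_rot: [-1.57, -0.015, 0.017]
wrist_force: [0.3, 0.0, -0.8]
finger_gap: 0.434
```

send_rows:
  moves:
    - [0, 0.002, 0, 0, 0.034]
    - [0, 0.002, 0, 0, 0.034]
    - [0, 0, 0, 0, 0.034]
    - [0, 0, 0, 0, 0.034]
    - [0, 0, 0, 0, 0.034]
    - [0, 0, 0, 0, 0.034]
    - [0, 0, 0, 0, 0.034]
    - [0, 0, 0, 0, 0.034]

```text
time_s: 17.7
tcp_pos: [0.5774, -0.1909, 0.21]
eef_rot: [-1.571, -0.016, 0.016]
wrist_force: [0.4, -0.4, 0.3]
finger_gap: 0.436
```

send_rows:
  moves:
    - [0, 0.001, 0, 0, 0.034]
    - [0, 0.001, 0, 0, 0.034]
    - [0, 0.001, 0, 0, 0.034]
    - [0, 0.001, 0, 0, 0.034]
    - [0, 0.001, 0, 0, 0.034]
    - [0, 0, 0, 0, 0.034]
    - [0, 0, 0, 0, 0.034]
    - [0, 0, 0, 0, 0.034]

```text
time_s: 18.5
tcp_pos: [0.5774, -0.1909, 0.205]
eef_rot: [-1.571, -0.016, 0.016]
wrist_force: [0.1, 0.5, -0.1]
finger_gap: 0.435
```

Run:
```python
from rig import arm, viewer
from h import *
w=viewer.capture("wrist");s=arm.sense();print(s["tcp_pos"],s["wrist_force"])
im=w["img"].astype(int);m=((im[...,2]>90)&(im[...,1]<70)&(im[...,0]<70)).astype(np.uint8);m[:200]=0
n,_,st,ce=cv2.connectedComponentsWithStats(m);i=1+np.argmax(st[1:,4]);print(st[i],ce[i])
```

```text
[ 0.5773482  -0.19092987  0.20495907] [ 1.61198615  0.39190577 -0.39908716]
[ 226  239   71   62 3357] [260.78165028 269.60172773]
```

send_rows:
  moves:
    - [0, 0.001, 0, 0, 0.034]
    - [0, 0.001, 0, 0, 0.034]
    - [0, 0.001, 0, 0, 0.034]
    - [0, 0, 0, 0, 0.034]
    - [0, 0, 0, 0, 0.034]
    - [0, 0, 0, 0, 0.034]
    - [0, 0, 0, 0, 0.034]
    - [0, 0, 0, 0, 0.034]

```text
time_s: 19.35
tcp_pos: [0.5774, -0.1909, 0.2026]
eef_rot: [-1.571, -0.016, 0.016]
wrist_force: [-2.3, 1.6, 5.8]
finger_gap: 0.436
```

Light contact at TCP z 0.2026. Releasing.

send_rows:
  moves:
    - [0, -0.001, 0, 0, 0.034]
    - [0, 0, 0, 0, 0.042]
    - [0, 0, 0, 0, 0.044]
    - [0, 0, 0, 0, 0.046]
    - [0, 0, 0, 0, 0.05]
    - [0, 0, 0, 0, 0.056]
    - [0, 0, 0, 0, 0.06]
    - [0, 0, 0, 0, 0.06]

```text
time_s: 20.15
tcp_pos: [0.5773, -0.1909, 0.2029]
eef_rot: [-1.571, -0.016, 0.016]
wrist_force: [-0.5, 0.3, -0.1]
finger_gap: 0.699
```

send_rows:
  moves:
    - [0, -0.01, 0, 0, 0.06]
    - [0, -0.02, 0, 0, 0.06]
    - [0, -0.02, 0, 0, 0.06]
    - [0, -0.01, -0.01, 0, 0.06]
    - [0, 0, -0.03, 0, 0.03]
    - [0, 0, -0.02, 0, 0.0]
    - [0, 0, 0, 0, 0.0]
    - [0, 0, 0, 0, 0.0]

```text
time_s: 20.95
tcp_pos: [0.578, -0.2514, 0.262]
eef_rot: [-1.569, -0.013, 0.015]
wrist_force: [0.2, 1.2, -0.0]
finger_gap: 0.018
```

Run:
```python
from rig import arm, viewer
from h import *
w=viewer.capture("wrist");s=arm.sense();p=s["tcp_pos"];print(p,s["finger_gap"]);pickle.dump((w,s),open("w9.pkl","wb"))
im=w["img"].astype(int);m=((im[...,2]>80)&(im[...,1]<70)&(im[...,0]<70)).astype(np.uint8);m[:80]=0
n,_,st,ce=cv2.connectedComponentsWithStats(m)
for i in range(1,n):
  if st[i,4]>60: print(st[i],ce[i],atz(w,ce[i],.222))
th=np.linspace(0,6.28,60)
for z in(.222,.226,.230,.234):print(z,np.ptp(proj(w,[(.5785+.0175*np.cos(t),-.1905+.0175*np.sin(t),z) for t in th]),axis=0),proj(w,[(.5785,-.1905,z)]))
cv2.imwrite("pics/w9.png",w["img"])
```

```text
[ 0.57806786 -0.25077248  0.26201392] 0.0024212817892319514
[230  86  64  66 328] [263.15243902 117.26829268] [ 0.57966818 -0.18914141  0.222     ]
[ 236   93   52   53 2157] [261.40797404 119.2229949 ] [ 0.57862173 -0.19033668  0.222     ]
[ 339  254  139   42 1780] [402.6488764  267.36292135] [ 0.68179168 -0.29270012  0.222     ]
0.222 [56.96410233 58.05507203] [[261.20473098 119.49015841]]
0.226 [58.06426843 59.13461582] [[261.20762559 120.23294543]]
0.23 [59.20776722 60.2550431 ] [[261.21063411 121.00496555]]
0.234 [60.39721028 61.41871947] [[261.21376342 121.80797916]]
```

The foil centre is at (261,119), within 0.3 mm of the chamber axis. Its apparent rim width, 64 px, matches the seated prediction of 65 and not a raised one (69). Next is the hatch: go behind the ridge with shut fingers.

send_rows:
  moves:
    - [0, 0, 0.036, 0, 0]
    - [0.0015, 0, 0.036, 0, 0]
    - [0, 0, 0.036, 0, 0]
    - [0, 0, 0.035, 0, 0]
    - [0, 0.02, 0, 0, 0]
    - [0, 0.01, 0, 0, 0]
    - [0, 0, 0, 0, 0]
    - [0, 0, 0, 0, 0]

```text
time_s: 21.8
tcp_pos: [0.5769, -0.1082, 0.2325]
eef_rot: [-1.57, -0.014, 0.016]
wrist_force: [0.6, 0.0, 0.2]
finger_gap: 0.002
```

send_rows:
  moves:
    - [0, 0.004, 0, 0, 0]
    - [0, 0.004, 0, 0, 0]
    - [0, 0.004, 0, 0, 0]
    - [0, 0.003, 0, 0, 0]
    - [0, 0.002, 0, 0, 0]
    - [0, 0.001, 0, 0, 0]
    - [0, 0, 0, 0, 0]
    - [0, 0, 0, 0, 0]

```text
time_s: 22.6
tcp_pos: [0.5772, -0.1079, 0.215]
eef_rot: [-1.571, -0.016, 0.016]
wrist_force: [0.1, -0.2, 0.6]
finger_gap: -0.001
```

Run:
```python
from rig import arm, viewer
from h import *
w=viewer.capture("wrist");s=arm.sense();print(s["tcp_pos"],s["wrist_force"],s["finger_gap"])
c=viewer.capture("scene")
C=np.zeros((600,800,3),np.uint8)
C[:,:500]=cv2.resize(c["img"][115:187,175:235],(500,600),interpolation=cv2.INTER_CUBIC)
C[:225,500:]=cv2.resize(w["img"][150:350,130:390],(300,225))
cv2.imwrite("pics/h1.png",C)
```

```text
[ 0.57730264 -0.10794105  0.21508985] [ 0.12429124  0.27020341 -0.1771058 ] 0.0034534449404644446
```

send_rows:
  moves:
    - [0, 0.001, 0, 0, 0]
    - [0, 0.001, 0, 0, 0]
    - [0, 0.001, 0, 0, 0]
    - [0, 0.001, 0, 0, 0]
    - [0, 0, 0, 0, 0]
    - [0, 0, 0, 0, 0]
    - [0, 0, 0, 0, 0]
    - [0, 0, 0, 0, 0]

```text
time_s: 23.5
tcp_pos: [0.5772, -0.1079, 0.211]
eef_rot: [-1.571, -0.016, 0.016]
wrist_force: [0.0, -0.6, -0.4]
finger_gap: -0.001
```

send_rows:
  moves:
    - [0, 0, -0.007, 0, 0]
    - [0, 0, -0.007, 0, 0]
    - [0, 0, -0.007, 0, 0]
    - [0, 0, -0.007, 0, 0]
    - [0, 0, -0.007, 0, 0]
    - [0, 0, -0.007, 0, 0]
    - [0, 0, -0.007, 0, 0]
    - [0, 0, 0, 0, 0]

```text
time_s: 24.3
tcp_pos: [0.5781, -0.1584, 0.2109]
eef_rot: [-1.572, -0.015, 0.015]
wrist_force: [0.2, 0.6, 0.2]
finger_gap: -0.002
```

Run:
```python
from rig import arm
for i in range(1): s=arm.sense();print(s["tcp_pos"],s["wrist_force"])
```

```text
[ 0.57813132 -0.15835244  0.21086133] [0.1894602  0.60325373 0.16355564]
```

send_rows:
  moves:
    - [0, 0, -0.004, 0, 0]
    - [0, 0, -0.004, 0, 0]
    - [0, 0, -0.004, 0, 0]
    - [0, 0, -0.002, 0, 0]
    - [0, 0, -0.001, 0, 0]
    - [0, 0, -0.001, 0, 0]
    - [0, 0, -0.001, 0, 0]
    - [0, 0, -0.001, 0, 0]

```text
time_s: 25.1
tcp_pos: [0.5784, -0.1748, 0.2108]
eef_rot: [-1.571, -0.016, 0.016]
wrist_force: [-0.1, 1.4, 0.2]
finger_gap: -0.005
```

send_rows:
  moves:
    - [0, 0, -0.001, 0, 0]
    - [0, 0, -0.001, 0, 0]
    - [0, 0, -0.001, 0, 0]
    - [0, 0, -0.001, 0, 0]
    - [0, 0, 0, 0, 0]
    - [0, 0, 0, 0, 0]
    - [0, 0, 0, 0, 0]
    - [0, 0, 0, 0, 0]

```text
time_s: 25.9
tcp_pos: [0.5784, -0.1762, 0.2109]
eef_rot: [-1.566, -0.016, 0.017]
wrist_force: [-1.1, 7.8, 1.6]
finger_gap: 0.002
```

Run:
```python
from rig import arm, viewer
from h import *
s=arm.sense();print(s["tcp_pos"],s["wrist_force"])
```

```text
[ 0.57844373 -0.17617608  0.21086774] [-1.08888067  7.84908095  1.63164723]
```

The hatch stopped at TCP y −0.176 with 7.8 N. That puts the ridge over the chamber, where shut is expected. Backing off, rising and moving to look at the tab.

send_rows:
  moves:
    - [0, 0, 0.006, 0, 0]
    - [0, 0, 0.003, 0, 0]
    - [0, -0.03, 0, 0, 0]
    - [0, -0.035, 0, 0, 0]
    - [0, -0.005, 0.03, 0, 0.055]
    - [0, 0, 0.04, 0, 0.055]
    - [0, 0, 0.04, 0, 0.055]
    - [0, 0, 0.04, 0, 0.055]

```text
time_s: 26.7
tcp_pos: [0.5757, -0.0195, 0.2814]
eef_rot: [-1.572, -0.016, 0.013]
wrist_force: [0.4, 0.2, -0.0]
finger_gap: 0.642
```

send_rows:
  moves:
    - [0, 0, 0.01, 0, 0.055]
    - [0, 0, 0, 0, 0.055]
    - [0, 0, 0, 0, 0.055]
    - [0, 0, 0, 0, 0.055]
    - [0, 0, 0, 0, 0.055]
    - [0, 0, 0, 0, 0.055]
    - [0, 0, 0, 0, 0.055]
    - [0, 0, 0, 0, 0.055]

```text
time_s: 27.5
tcp_pos: [0.5752, -0.0103, 0.2809]
eef_rot: [-1.571, -0.015, 0.015]
wrist_force: [-0.2, -0.8, -0.0]
finger_gap: 0.644
```

Run:
```python
from rig import arm, viewer
from h import *
w=viewer.capture("wrist");c=viewer.capture("scene");s=arm.sense();p=s["tcp_pos"];print(p,s["finger_gap"],s["eef_rot"])
def comp(im,m):
  n,_,st,ce=cv2.connectedComponentsWithStats(m.astype(np.uint8))
  return sorted([(st[i,4],st[i],ce[i]) for i in range(1,n) if st[i,4]>25],key=lambda a:-a[0])[:3]
im=w["img"].astype(int);o=(im[...,2]>130)&(im[...,1]>40)&(im[...,1]<130)&(im[...,0]<60)&(im[...,2]>1.7*im[...,1])
for a,st,ce in comp(im,o):
  print("tab",st,ce,atz(w,ce,.2245))
  ys,xs=np.nonzero(o[st[1]:st[1]+st[3],st[0]:st[0]+st[2]]);r=cv2.minAreaRect(np.float32(np.c_[xs+st[0],ys+st[1]]));print(r,[atz(w,q,.2245)[:2].round(4) for q in cv2.boxPoints(r)])
print("pred ridge shut/open",proj(c,[(.5785,-.1905,.24),(.577,-.1355,.24)]))
im=c["img"].astype(int)[125:170,180:225];b=(im.min(2)>150)
C=cv2.resize(c["img"][110:190,165:265],(800,640),interpolation=cv2.INTER_CUBIC)[:600]
cv2.imwrite("pics/h2.png",C);cv2.imwrite("pics/w10.png",w["img"])
```

```text
[ 0.57520608 -0.01007455  0.28090028] 0.6442502121423189 [-1.57078232 -0.01556471  0.01553947]
tab [ 238   91   43   40 1675] [258.66149254 110.40358209] [0.57399777 0.05453987 0.2245    ]
((259.0, 110.5), (39.0, 42.0), 90.0) [array([0.5605, 0.0665]), array([0.5876, 0.067 ]), array([0.5885, 0.042 ]), array([0.5604, 0.0415])]
pred ridge shut/open [[191.51843014 142.29720787]
 [206.85413829 151.22141998]]
```

Tab mark at (259,110) gives (0.574, 0.0545), against 0.0535 predicted from the chamber. Going to the pinch height.

send_rows:
  moves:
    - [0, 0, 0.032, 0, 0.055]
    - [0, 0, 0.032, 0, 0.055]
    - [0, 0, 0, 0, 0.055]
    - [0, 0.02, 0, 0, 0.055]
    - [0, 0.02, 0, 0, 0.055]
    - [0, 0.02, 0, 0, 0.055]
    - [0, 0.01, 0, 0, 0.055]
    - [0, 0, 0, 0, 0.055]

```text
time_s: 28.4
tcp_pos: [0.5726, 0.0537, 0.2088]
eef_rot: [-1.571, -0.012, 0.019]
wrist_force: [-0.1, -0.0, 0.5]
finger_gap: 0.643
```

send_rows:
  moves:
    - [0, 0.007, 0, 0, 0.055]
    - [0, 0.007, 0, 0, 0.055]
    - [0, 0.005, 0, 0, 0.055]
    - [0, 0, 0, 0, 0.055]
    - [0, 0, 0, 0, 0.03]
    - [0, 0, 0, 0, 0.03]
    - [0, 0, 0, 0, 0.03]
    - [0, 0, 0, 0, 0.03]
  grip_force: 40

```text
time_s: 29.2
tcp_pos: [0.5727, 0.0541, 0.1917]
eef_rot: [-1.571, -0.014, 0.018]
wrist_force: [-4.8, -0.1, 1.7]
finger_gap: 0.382
```

send_rows:
  moves:
    - [0, 0, 0, 0, 0.025]
    - [0, 0, 0, 0, 0.025]
    - [0, 0, 0, 0, 0.025]
    - [0, 0, 0, 0, 0.025]
    - [0, 0, 0, 0, 0.025]
    - [0, 0, 0, 0, 0.025]
    - [0, 0, 0, 0, 0.025]
    - [0, 0, 0, 0, 0.025]

```text
time_s: 30.0
tcp_pos: [0.5728, 0.0541, 0.1917]
eef_rot: [-1.571, -0.014, 0.018]
wrist_force: [-5.6, 0.1, 0.1]
finger_gap: 0.378
```

Pinched: the opening reads 32.3 mm on the 34 mm tab, with the same under-reading as on the capsule. Lifting along the arc.

send_rows:
  moves:
    - [-0.0005, -0.0047, -0.0002, 0, 0.025]
    - [0, -0.0047, -0.0004, 0, 0.025]
    - [0, -0.0046, -0.0006, 0, 0.025]
    - [0, -0.0046, -0.0008, 0, 0.025]
    - [0, -0.0046, -0.001, 0, 0.025]
    - [0, -0.0045, -0.0012, 0, 0.025]
    - [0, -0.0044, -0.0014, 0, 0.025]
    - [0, -0.0044, -0.0016, 0, 0.025]

```text
time_s: 30.8
tcp_pos: [0.5728, 0.045, 0.2277]
eef_rot: [-1.574, -0.014, 0.017]
wrist_force: [-2.9, -5.9, -6.0]
finger_gap: 0.383
```

Run:
```python
from rig import arm, viewer
from h import *
s=arm.sense();w=viewer.capture("wrist");print(s["tcp_pos"],s["wrist_force"],s["ft_torque"])
im=w["img"].astype(int);o=(im[...,2]>110)&(im[...,1]>30)&(im[...,1]<130)&(im[...,0]<60)&(im[...,2]>1.7*im[...,1])
n,_,st,ce=cv2.connectedComponentsWithStats(o.astype(np.uint8))
for i in range(1,n):
  if st[i,4]>150: print(st[i],ce[i])
print("tab pt expect",proj(w,[s["tcp_pos"]+[0,0,.0328]]))
```

```text
[0.5728489  0.04501741 0.22765017] [-2.9458159  -5.92498627 -6.00289757] [-0.71706862  0.39318006 -0.03388898]
[ 230  247   62   36 2134] [260.44985942 264.19072165]
tab pt expect [[257.63832512 271.36129011]]
```

send_rows:
  moves:
    - [0, -0.0043, -0.0025, 0, 0.025]
    - [0, -0.0042, -0.0022, 0, 0.025]
    - [0, -0.0041, -0.0022, 0, 0.025]
    - [0, -0.004, -0.0024, 0, 0.025]
    - [0, -0.0039, -0.0025, 0, 0.025]
    - [0, -0.0038, -0.0027, 0, 0.025]
    - [0, -0.0037, -0.0028, 0, 0.025]
    - [0, -0.0036, -0.003, 0, 0.025]

```text
time_s: 31.65
tcp_pos: [0.5732, 0.0256, 0.2592]
eef_rot: [-1.572, -0.014, 0.017]
wrist_force: [-2.7, -3.9, -7.2]
finger_gap: 0.381
```

Run:
```python
from rig import arm, viewer
from h import *
s=arm.sense();w=viewer.capture("wrist");print(s["tcp_pos"],s["wrist_force"],s["ft_torque"],s["finger_gap"])
im=w["img"].astype(int);o=(im[...,2]>110)&(im[...,1]>30)&(im[...,1]<130)&(im[...,0]<60)&(im[...,2]>1.7*im[...,1])
n,_,st,ce=cv2.connectedComponentsWithStats(o.astype(np.uint8))
for i in range(1,n):
  if st[i,4]>150: print(st[i],ce[i])
print("tab pt expect",proj(w,[s["tcp_pos"]+[0,0,.0328]]))
```

```text
[0.57318549 0.02564427 0.25918552] [-2.71982387 -3.92790248 -7.16012976] [-0.3374905   0.51157642 -0.0738584 ] 0.3806920252637049
tab pt expect [[257.62398677 271.24083897]]
```

send_rows:
  moves:
    - [0, -0.0034, -0.0032, 0, 0.025]
    - [0, -0.0033, -0.0033, 0, 0.025]
    - [0, -0.0031, -0.0035, 0, 0.025]
    - [0, -0.003, -0.0036, 0, 0.025]
    - [0, -0.0028, -0.0037, 0, 0.025]
    - [0, -0.0027, -0.0038, 0, 0.025]
    - [0, -0.0025, -0.004, 0, 0.025]
    - [0, -0.0023, -0.0041, 0, 0.025]

```text
time_s: 32.5
tcp_pos: [0.5737, -0.0022, 0.283]
eef_rot: [-1.569, -0.014, 0.018]
wrist_force: [-4.9, -0.7, -6.2]
finger_gap: 0.374
```

send_rows:
  moves:
    - [0, 0, 0, 0, 0.025]
    - [0, 0, 0, 0, 0.025]
    - [0, 0, 0, 0, 0.025]
    - [0, 0, 0, 0, 0.025]
    - [0, 0, 0, 0, 0.025]
    - [0, 0, 0, 0, 0.025]
    - [0, 0, 0, 0, 0.025]
    - [0, 0, 0, 0, 0.025]

```text
time_s: 33.3
tcp_pos: [0.5738, -0.0021, 0.2829]
eef_rot: [-1.569, -0.014, 0.018]
wrist_force: [-5.1, -2.4, -7.9]
finger_gap: 0.379
```

Run:
```python
from rig import arm, viewer
from h import *
w=viewer.capture("wrist");c=viewer.capture("scene");s=arm.sense();p=s["tcp_pos"];print(p,s["wrist_force"],s["ft_torque"],s["finger_gap"])
hy=.054-.107
for a in(0,45,60,75):
  t=np.radians(a);print(a,proj(c,[(.574+dx,hy+.09*np.cos(t),.2175+.09*np.sin(t)) for dx in(-.056,.056)]+[(.574,hy+.107*np.cos(t),.2175+.107*np.sin(t))]).round(1).tolist())
print("ridge shut/open",proj(c,[(.5785,-.1905,.24),(.577,-.1355,.24)]).round(1))
C=np.zeros((600,800,3),np.uint8)
C[:,:560]=cv2.resize(c["img"][105:225,160:272],(560,600),interpolation=cv2.INTER_CUBIC)
C[:300,560:]=cv2.resize(w["img"][200:340,200:312],(240,300))
d=viewer.capture("top")["img"];C[300:480,560:]=cv2.resize(d[150:234,245:357],(240,180));C[480:,560:]=cv2.resize(d[188:262,140:260],(240,120))
cv2.imwrite("pics/f.png",C)
```

```text
[ 0.57372713 -0.00208287  0.28289783] [-5.38182806 -1.26005009 -7.00341987] [-0.0797067   0.84775714  0.04759227] 0.3771738812381558
0 [[272.0, 174.0], [244.5, 201.6], [263.8, 190.7]]
45 [[263.9, 152.8], [234.8, 180.4], [253.5, 165.3]]
60 [[258.0, 145.4], [228.4, 172.8], [246.1, 156.3]]
75 [[251.2, 139.0], [221.2, 166.0], [237.6, 148.3]]
ridge shut/open [[191.5 142.3]
 [206.9 151.2]]
```

View pics/f.png

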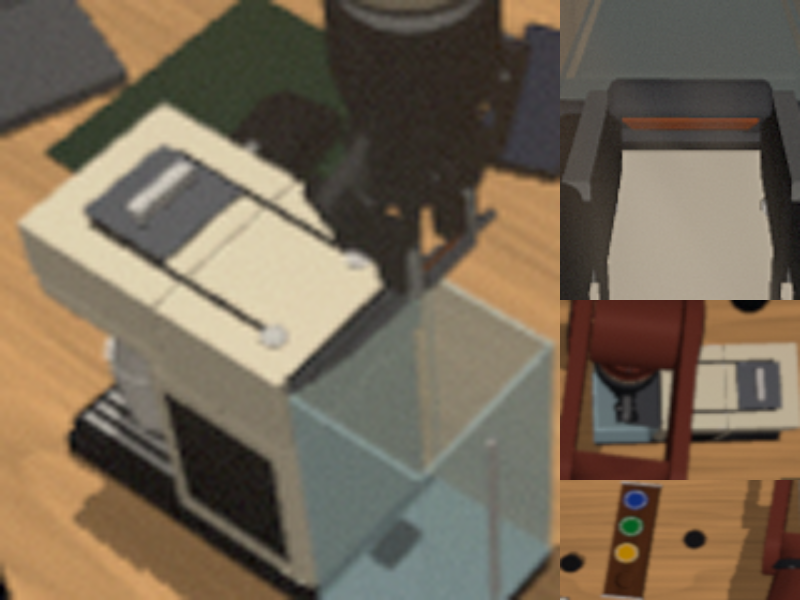

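The final picture matches the goal:
- **Hatch:** the ridge at scene pixel (192,142) matches the predicted shut position (191.5,142.3).
- **Lid:** its far corner fits an opening of about 57–60°, and the TCP arc gives 60°.
- **Capsules:** blue, green and gold are still in their pockets.

Handing in.

```bash
python3 -c "
from rig import arm,finish_job
s=arm.sense();print(s['time_s'],s['tcp_pos'],s['finger_gap']);finish_job()"
```

```text
33.45 [ 0.57371995 -0.00208367  0.2828795 ] 0.3752663295517998
the job is handed in; nothing more can be done
```

The red capsule is seated foil up in the brewing chamber, the hatch is shut over it, and the fingers are holding the tank lid open at about 60°. I handed the job in at 33.5 s, and no verdict was reported.

**Last checks**
- **Capsule:** the foil centre was within about 0.3 mm of the chamber axis. Its rim looked 64 px wide, which fits seated (65) and not 12 mm higher (69).
- **Hatch:** it stopped against a firm 7.8 N, and the ridge appears where the shut position predicts.
- **Lid:** the arm's path gives 60°, while the lid corner in the last picture suggests about 57°. The grip was steady: opening reads about 32 mm on the 34 mm tab, with a constant pull of about 7 N.
- **Other things:** blue, green and gold are still in their pockets. I did not re-check the cup, but nothing went near it.

**What disagreed**
- **Finger tips:** they acted about 20–25 mm behind the stated TCP, so the first two closings passed above the capsule. The third landed lightly on its rim (about 4 N), and the fourth gripped it. I used the corrected tip height from then on.
- **Capsule height in the grip:** before placing, the wrist and scene cameras differed by about 7 mm, and the capsule was tilted a few degrees. It seated regardless.

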